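Test the safety switch of a worktop supply block

ROBOT

A 7-joint arm with a two-finger parallel gripper is mounted at the origin on a cart in front of the work surface, level with it; the furniture and walls round the work are solid. World frame = base frame: x ahead of the robot, y to its left, z up, the work surface at z = 0. Lengths are in m, angles in rad, forces in N, time in s.
With the tool pointing down it reaches from about 0.425 to 0.825 m from the base axis. Payload 3.6 kg.
Tool frame: the origin (TCP) lies at the very end of the fingers, on their centre line; the grasp point (between the pads) lies 19 mm behind it (ctrl.grip_point_offset is the distance from the TCP to the grasp point, in m); x points along the fingers, z is the direction in which the jaws open and shut, and the axes are right-handed (so a half turn about x gives the same grasp; the last joint's range is limited). The gripper opens to 85 mm and grips with 20 to 120 N. Pads are 22 mm wide; open, the fingers measure 114 mm over their backs; the gripper's body (76 mm by 85 mm) begins 54 mm behind the grasp point. The pads swing forward as they close: fully open they stand 13 mm farther back than shut.
Start: joints at [1.081, 0.615, -0.013, 1.423, 0.008, 1.103, -0.04], TCP at [0.291, -0.581, 0.231] pointing down, gripper open.
Joint ranges: [-3.12, 3.12], [-0.3, 2.06], [-1.34, 1.32], [0.26, 2.42], [-1.36, 4.5], [0.01, 1.98], [-2.84, 2.84]. Speed limits (rad/s): [2.79, 2.79, 3.14, 3.14, 3.14, 3.14, 3.14].

INTERFACE

Orientations are given as a unit quaternion [x, y, z, w].
In Python, from plant import telemetry, optics, close_job, ctrl gives the robot as it stands.
- The arm moves only by the tool move_arm, never from a script. Its argument "commands" is a list of rows, each a list of 3 entries, a list of its own where there are three numbers: the shift along the tool's x, y, z in mm, then the turn about the tool's x in rad, then the finger opening in mm, from 0 to 85.4. A call has 1 to 20 rows; each row is the pose to reach, as a shift and turn from the pose commanded when the call began, along the tool's axes at that moment; what a row does not reach only later rows make up. A row lasts 1/8 s, in which the tool goes at most 62.5 mm and 10.7 degrees, less where a joint would pass 70% of its speed; a pose out of reach is approached as far as the arm can. A call with a gripper value outside its range is refused whole. The fingers move at their own pace and stop on an object; the grip force is fixed at half the most. Time passes only in rows, so rows that repeat a pose let the fingers close. It gives the time, the measured TCP pose, the force and the opening at its end, in the units of the state.
- telemetry.observe(): the state, without advancing time (a new reading comes with each control period).
- optics.read_camera(name): name is "scene" or "side" or "wrist"; returns a dict with "color" (400x640x3 uint8, red, green, blue), "mtx" (3x3 intrinsics, pixels), "R" (3x3) and "t" (3): a world point X has camera coordinates R X + t; the wrist camera has in their place "mount" (4x4, takes a point from camera to tool coordinates, whose origin is the TCP and whose axes are the tool frame's). Camera axes: x right, y down, z forward; pixel columns grow to the right and rows downward; lengths in m; the calibration is good to about 2 mm. A picture is of the moment at which its call begins: read the wrist's pose just before it. There is no depth.
- close_job(): hands the job in, once; it reports no verdict.
The state is a dict: "t": time; "joints": joint angles; "dq": joint speeds; "joint_torque": joint torques, N m; "position": TCP position; "eef_rot": TCP orientation; "contact_force": force on the tool from outside, world axes, zero at the start; "wrist_torque": the same for the moment, N m; "opening": opening from 0.0 (shut) to 1.0 (fully open).
Only numpy, scipy, OpenCV 4.12 (cv2) and the standard library are available. Lean on these libraries where they do the work, as an engineer would, in place of code of your own. Each camera call takes 0.05 s, during which the arm holds its last target. There are 200 camera calls.

TASK

Do the routine test of the safety switch on the worktop: of the two grey supply blocks it is the one with a round push button beside its lever. Press that test button fully so that it trips the lever (do not throw the lever by hand), let the button go, then lift the dropped lever back to its on position and leave it there. Leave the plain block's lever as it is and do not shift the mug, the carton or the jug.

Things in the scene. Friction and masses are not known exactly. Their poses are not given: they have to be found in the camera images.
- rcd_block: The block to test: grey box fixed to the worktop, 110 (x) by 200 (y) by 50 mm high; on its flat top, along y: white test button (+y end), metal lever (middle), flush socket (-y end). Origin: centre of its underside. The lever lifts back toward its +x, which lies within 0.35 rad of world x, and drops toward -x. The other block has the same size and colour, but a socket in place of the button.
- test_button_top (a point): Centre of the top of the test button, a round white cap 25 mm across, 12 mm proud of the block when released; at block x +4, y +60, z 62 mm. Pressed straight down it travels 7 mm to a firm stop against a spring (at most about 5 N), trips the lever after about 4 mm and springs back when released.
- test_button (a joint): Travel of the test button in m: 0 released, 0.007 fully down.
- rcd_lever_tip (a point): Centre of the round grip bar at the lever's end, 28 mm wide (block y), 13 mm thick; paddle below it 26 x 7 mm. The lever turns about an axis along block y at x +12, z 40 mm; the bar is 43 mm from it. On: leans 20 degrees to +x, bar at x +27, z 80 mm. Dropped: leans 32 degrees to -x, bar at x -10, z 77 mm.
- rcd_lever (a joint): Angle of that lever in rad: 0 on (up, its stop), 0.9 dropped (its other stop). It falls by its own weight to the stop on its side of upright (0.35); less than 1 N pushed toward block +x at the bar or paddle lifts it.
- switch_lever (a joint): Angle of the identical lever of the other block, which has no button: 0 up, 0.9 dropped. It starts up and must stay up.
- mug: Striped mug, 92 x 127 x 95 mm, loose bystander behind the blocks; from there on back a wall cabinet and an open shelf overhang the worktop half a metre up, so swing the arm sideways drawn back; origin: centre of its underside.
- carton: Plain brown card carton, 150 x 75 x 92 mm, loose bystander; origin: centre of its underside.
- jug: White measuring jug, 141 x 155 x 129 mm, loose bystander; origin: centre of its underside.

How it is judged:
On the way, in this order (a step that is already met when the one before it is completed fails the run):
1. the test button is pressed down and has tripped the lever (value of joint test_button above 0.0045 m and value of joint rcd_lever above 0.5 rad).
2. the button is let go with the lever dropped (value of joint test_button below 0.0015 m and value of joint rcd_lever above 0.75 rad), for 0.1 s.
At the end, for the whole second after the job is handed in: The tested block's lever rests in its on position (within 0.15 rad), its button is released (within 1.5 mm), and the plain block's lever is still up (within 0.15 rad) (value of joint each of rcd_lever, switch_lever below 0.15 rad and velocity of joint rcd_lever between -0.1 and 0.1 rad/s and value of joint test_button below 0.0015 m); the robot touches nothing.
It fails at once if the lever is thrown down by hand instead of by the button (value of joint rcd_lever between 0.15 and 0.28 rad and velocity of joint rcd_lever above 0.1 rad/s and value of joint test_button below 0.001 m).
It fails at once if the plain block's lever is moved (value of joint switch_lever above 0.4 rad).
It fails at once if the mug, carton or jug is shifted by more than 30 mm (distance of any of mug, carton, jug from where it was at the start of the episode above 0.03 m).
It also fails if it takes over 35 s, if anything falls off the work surface, if the arm or the gripper's body presses on something with over 40 N, if the wrist force passes 120 N, or if a joint passes its speed limit or range.

## Working session

There is one attempt and no reset: what is moved stays moved. The work goes in short steps, Python scripts to look and compute and a tool call to move; the robot and the scene stay as the last step left them, time stands still between calls to the robot, and variables do not carry over. Pictures are saved under pics/ and viewed, about 8 in all and at most 12, crops included, and the job is handed in when it is done.

Besides the shell and the picture viewer there is one more tool, called after "Emit:" as a command line: name --argument value ..., lists and objects as JSON in quotes. move_arm: Moves the arm, as the interface text tells. Its arguments: {"type":"object","properties":{"commands":{"type":"array","items":{"type":"array"}}},"required":["commands"]}

```bash
mkdir -p pics
python3 - <<'E'
from plant import telemetry, optics, ctrl
import cv2,numpy as np
s=telemetry.observe();print({k:np.round(v,3).tolist() for k,v in s.items()})
for n in("scene","side"):
    c=optics.read_camera(n);cv2.imwrite(f"pics/{n}0.png",c["color"][...,::-1])
    np.savez(f"{n}.npz",**{k:c[k] for k in("mtx","R","t","color")});print(n,c["mtx"].tolist(),np.round(-c["R"].T@c["t"],3))
E
```

```text
{'t': 0.0, 'joints': [1.081, 0.616, -0.013, 1.425, 0.008, 1.103, -0.04], 'dq': [0.0, 0.001, -0.002, 0.0, -0.0, 0.001, -0.001], 'joint_torque': [0.0, -46.921, 0.259, -17.104, 0.01, 0.01, 0.0], 'position': [0.29, -0.581, 0.23], 'eef_rot': [0.372, 0.602, -0.371, 0.601], 'contact_force': [-0.455, -0.169, -0.043], 'wrist_torque': [0.066, 0.001, 0.008], 'opening': 0.997}
scene [[392.76133591211084, 0.0, 325.64617523017085], [0.0, 392.76133591211084, 201.67956155344223], [0.0, 0.0, 1.0]] [-0.302  0.563  1.001]
side [[446.27324113106545, 0.0, 323.2445492580892], [0.0, 446.27324113106545, 204.5272329228454], [0.0, 0.0, 1.0]] [0.107 0.537 1.195]
```

View pics/scene0.png

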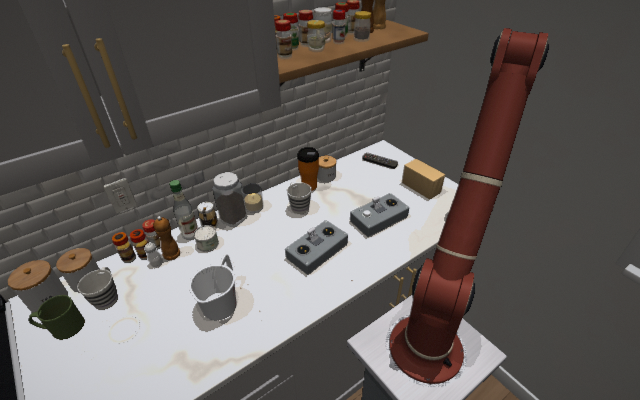

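View pics/side0.png

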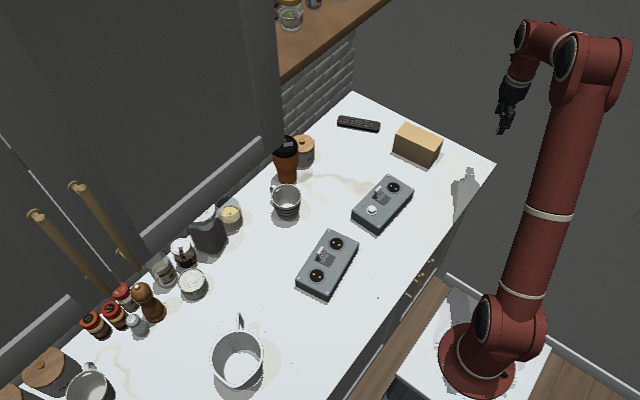

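The RCD block is the right-hand one: white button at about (366,213) in scene and (372,210) in side. The plain block is left of it, the mug is behind and the carton is to the far right. I'll take enlarged crops and a mask-based measurement next.

```bash
cat > h.py <<'E'
import numpy as np,cv2
def load(n): return dict(np.load(f"{n}.npz"))
def ray(c,p):
    d=c["R"].T@np.linalg.inv(c["mtx"])@[p[0],p[1],1.]; return -c["R"].T@c["t"],d
def plane(c,p,z):
    o,d=ray(c,p); return o+d*(z-o[2])/d[2]
E
python3 - <<'E'
from h import *
ims=[]
for n,(x,y) in(("scene",(345,185)),("side",(345,165))):
    c=load(n);im=c["color"][...,::-1]
    ims.append(cv2.resize(im[y:y+75,x:x+75],(400*1,400),interpolation=cv2.INTER_CUBIC))
    hsv=cv2.cvtColor(c["color"],cv2.COLOR_RGB2HSV).astype(int)
    # top face mask: grey mid
    roi=c["color"].astype(int)[y:y+75,x:x+75]; g=roi.mean(2)
    print(n,np.percentile(g,[5,25,50,75,95]), roi[22:24,18:26].tolist() if n=="scene" else roi[44:46,24:30].tolist())
    m=((g>70)&(g<150)).astype(np.uint8); m=cv2.morphologyEx(m,cv2.MORPH_CLOSE,np.ones((9,9)))
    k,lab,st,ce=cv2.connectedComponentsWithStats(m);print(st.tolist())
    i=1+st[1:,4].argmax();cn=max(cv2.findContours((lab==i).astype(np.uint8),0,2)[0],key=cv2.contourArea)
    r=cv2.minAreaRect(cn);b=cv2.boxPoints(r)+[x,y];print(b.round(1).tolist())
    print([plane(c,p,.05)[:2].round(3).tolist() for p in b])
cv2.imwrite("pics/crop1.png",np.hstack(ims))
E
```

```text
scene [ 44.66666667 130.33333333 216.         216.66666667 217.26666667] [[[127, 132, 132], [127, 131, 134], [128, 132, 134], [128, 132, 133], [128, 131, 133], [129, 132, 135], [129, 132, 134], [118, 123, 124]], [[128, 134, 135], [127, 131, 133], [127, 132, 133], [126, 132, 133], [126, 132, 133], [129, 133, 135], [129, 132, 135], [129, 132, 135]]]
[[0, 0, 75, 75, 3856], [56, 0, 19, 11, 78], [0, 9, 64, 45, 1626], [0, 49, 3, 12, 34], [66, 69, 9, 6, 31]]
[[341.1, 215.7], [396.6, 185.8], [411.9, 214.3], [356.4, 244.2]]
[[0.524, -0.122], [0.53, -0.41], [0.373, -0.333], [0.38, -0.073]]
side [ 45.         140.66666667 222.         223.66666667 224.66666667] [[[226, 231, 232], [223, 228, 231], [221, 227, 229], [221, 226, 228], [221, 226, 229], [224, 229, 232]], [[193, 200, 204], [230, 235, 238], [227, 232, 235], [226, 231, 234], [228, 234, 236], [211, 219, 224]]]
[[0, 0, 75, 75, 3337], [68, 0, 7, 4, 17], [5, 9, 65, 66, 2255], [0, 71, 7, 4, 16]]
[[345.2, 218.5], [385.8, 167.4], [417.1, 192.3], [376.5, 243.4]]
[[0.518, -0.121], [0.532, -0.373], [0.395, -0.347], [0.392, -0.106]]
```

View pics/crop1.png

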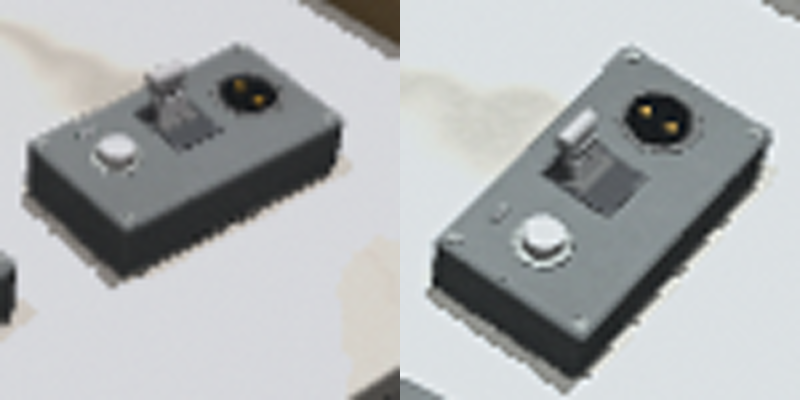

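The crops show the top face clearly lighter than the sides, the button cap at (115,152)/(545,232), the lever leaning away from the robot (on), and the socket at the far end. I'll project the top-face mask onto z=0.05 and fit a metric rectangle.

Run:
```python
from h import *
from scipy.spatial.transform import Rotation as Rn
btn={"scene":(115/5.333+345,152/5.333+185),"side":(145/5.333+345,232/5.333+165)}
A=[]
for n,(x,y) in(("scene",(345,185)),("side",(345,165))):
    c=load(n); g=c["color"].astype(int).mean(2)
    m=((g>88)&(g<165)).astype(np.uint8);k=np.zeros_like(m);k[y+3:y+72,x+3:x+72]=1;m*=k
    m=cv2.morphologyEx(m,cv2.MORPH_OPEN,np.ones((3,3)));m=cv2.morphologyEx(m,cv2.MORPH_CLOSE,np.ones((7,7)))
    m=cv2.morphologyEx(m,cv2.MORPH_OPEN,np.ones((9,9)))
    cn=max(cv2.findContours(m,0,1)[0],key=cv2.contourArea)[:,0]
    P=np.array([plane(c,p,.05)[:2] for p in cn],np.float32)
    r=cv2.minAreaRect(P*1000);print(n,"rect",r)
    # white cap centroid near button
    u,v=map(int,btn[n]);w=(g[v-6:v+7,u-6:u+7]>175);yy,xx=np.nonzero(w)
    p=(xx.mean()+u-6,yy.mean()+v-6);print("btn",p,len(xx),plane(c,p,.060).round(4));A.append(ray(c,p))
(o1,d1),(o2,d2)=A
s=np.linalg.lstsq(np.c_[d1,-d2],o2-o1,rcond=None)[0];print(o1+d1*s[0],o2+d2*s[1])
print(Rn.from_quat([0.372,.602,-.371,.601]).as_matrix().round(3))
```

```text
scene rect ((466.6833190917969, -242.02520751953125), (165.0288543701172, 109.66555786132812), 87.31770324707031)
btn (np.float64(366.1363636363636), np.float64(211.9090909090909)) 22 [ 0.4762 -0.2001  0.06  ]
side rect ((464.71173095703125, -254.80117797851562), (197.27328491210938, 107.18965148925781), 87.7640609741211)
btn (np.float64(371.23333333333335), np.float64(209.1)) 60 [ 0.4711 -0.1937  0.06  ]
[ 0.46693052 -0.19102649  0.0712439 ] [ 0.46805588 -0.18762516  0.06941567]
[[-0.     0.894  0.448]
 [ 0.002  0.448 -0.894]
 [-1.     0.    -0.002]]
```

The side view gives a full-size rectangle: centre ≈ (0.465, -0.255), yaw ≈ -0.04. That predicts the button at (0.471, -0.195), and the direct ray gives (0.471, -0.194). The scene mask lost its left end, so I'm ignoring it. Next I'll move over the button with fingers shut and tool y turned along block +x.

Emit:
move_arm --commands '[[[0, 40, -32], 0.06, 0], [[0, 80, -64], 0.12, 0], [[0, 120, -96], 0.2, 0], [[0, 160, -128], 0.26, 0], [[0, 200, -160], 0.32, 0], [[0, 240, -192], 0.38, 0], [[10, 280, -220], 0.44, 0], [[20, 310, -245], 0.5, 0], [[30, 335, -264], 0.503, 0], [[30, 335, -264], 0.503, 0], [[30, 335, -264], 0.503, 0], [[30, 335, -264], 0.503, 0], [[30, 335, -264], 0.503, 0]]'

```text
t: 1.72
position: [0.4719, -0.1965, 0.2016]
eef_rot: [-0.51, -0.489, 0.51, -0.49]
contact_force: [-0.1, 0.1, -0.1]
opening: -0.002
```

Run:
```python
from plant import telemetry, optics
import cv2,numpy as np
from scipy.spatial.transform import Rotation as Rn
s=telemetry.observe();c=optics.read_camera("wrist")
np.savez("w1.npz",p=s["position"],q=s["eef_rot"],**{k:c[k] for k in("color","mtx","mount")})
cv2.imwrite("pics/w1.png",c["color"][...,::-1]);print(s["position"],Rn.from_quat(s["eef_rot"]).as_matrix().round(3),c["mount"].round(3),s["contact_force"])
```

```text
[ 0.47187053 -0.19654043  0.20157975] [[ 0.     0.999 -0.041]
 [-0.    -0.041 -0.999]
 [-1.     0.     0.   ]] [[ 0.001 -0.284  0.959 -0.144]
 [-0.001 -0.959 -0.284  0.071]
 [ 1.    -0.    -0.001  0.   ]
 [ 0.     0.     0.     1.   ]] [-0.12082763  0.13637089 -0.11079608]
```

View pics/w1.png

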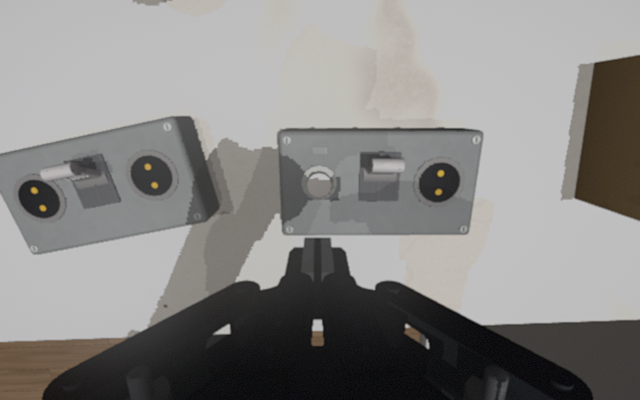

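The wrist view shows the button at about (319,183), shaded by the gripper, with the lever on and the top corners at (279,130), (482,130), (477,235), (283,235).

Run:
```python
import numpy as np
from scipy.spatial.transform import Rotation as Rn
w=np.load("w1.npz");R=Rn.from_quat(w["q"]).as_matrix();M=w["mount"]
def pl(p,z):
    d=R@M[:3,:3]@np.linalg.inv(w["mtx"])@[*p,1.];o=R@M[:3,3]+w["p"];return (o+d*(z-o[2])/d[2]).round(4)
C=[pl(p,.05) for p in((279,130),(482,130),(477,235),(283,235))];print(C,np.mean(C,0))
print("btn",pl((319,185),.062),"bar",pl((387,166),.08))
```

```text
[array([ 0.5254, -0.1621,  0.05  ]), array([ 0.5172, -0.3562,  0.05  ]), array([ 0.4082, -0.3631,  0.05  ]), array([ 0.4168, -0.1579,  0.05  ])] [ 0.4669   -0.259825  0.05    ]
btn [ 0.4726 -0.1982  0.062 ] bar [ 0.492  -0.2594  0.08  ]
```

Wrist and side agree to about 3 mm, and the tool is over the button. Pressing down gently.

Emit:
move_arm --commands '[[[40, 0, 0], 0, 0], [[80, 0, 0], 0, 0], [[110, 0, 1], 0, 0], [[125, 0, 1], 0, 0], [[134, 0, 1], 0, 0], [[138, 0, 1], 0, 0], [[141, 0, 1], 0, 0], [[144, 0, 1], 0, 0], [[146, 0, 1], 0, 0], [[147, 0, 1], 0, 0], [[147, 0, 1], 0, 0], [[147, 0, 1], 0, 0]]'

```text
t: 3.28
position: [0.4729, -0.1966, 0.0551]
eef_rot: [0.51, 0.49, -0.509, 0.491]
contact_force: [-0.5, -0.0, 6.3]
opening: -0.001
```

Run:
```python
from plant import telemetry, optics
import cv2,numpy as np
s=telemetry.observe();c=optics.read_camera("wrist");d=optics.read_camera("side")["color"]
a=c["color"];b=cv2.resize(d[150:250,320:445],(500,400))
cv2.imwrite("pics/w2.png",cv2.resize(np.hstack([cv2.resize(a,(640,400)),b]),(800,281))[...,::-1]);print(s["position"],s["contact_force"])
```

```text
[ 0.47286853 -0.19655418  0.0550707 ] [-0.54939173 -0.03529482  6.29097454]
```

View pics/w2.png

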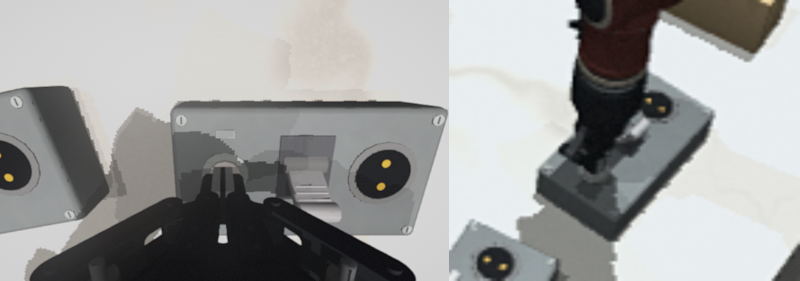

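The lever has dropped toward -x and the button is at its stop (6.3 N). Releasing: up, hold, then round to the -x side of the lever and down to z ≈ 0.068.

Emit:
move_arm --commands '[[[-15, 0, 0], 0, 0], [[-50, 0, 0], 0, 0], [[-85, 0, 0], 0, 0], [[-85, 0, 0], 0, 0], [[-85, -27, 31], 0, 0], [[-85, -53, 62], 0, 0], [[-85, -53, 62], 0, 0], [[-85, -53, 62], 0, 0], [[-50, -53, 62], 0, 0], [[-25, -53, 62], 0, 0], [[-13, -53, 62], 0, 0], [[-13, -53, 62], 0, 0], [[-13, -53, 62], 0, 0]]'

```text
t: 5.0
position: [0.4177, -0.2562, 0.068]
eef_rot: [0.51, 0.49, -0.509, 0.491]
contact_force: [1.1, -0.5, -0.2]
opening: -0.001
```

Run:
```python
from plant import telemetry, optics
import cv2,numpy as np
s=telemetry.observe();c=optics.read_camera("wrist");d=optics.read_camera("side")["color"]
a=c["color"];b=cv2.resize(d[150:250,320:445],(500,400))
cv2.imwrite("pics/w3.png",cv2.resize(np.hstack([cv2.resize(a,(640,400)),b]),(800,281))[...,::-1]);print(s["position"],s["contact_force"])
```

```text
[ 0.4176977  -0.25620803  0.06801031] [ 1.14639107 -0.5179647  -0.16480071]
```

View pics/w3.png

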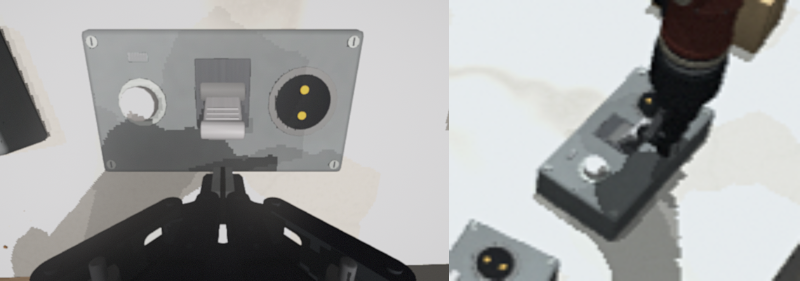

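The lever is dropped, the button is back out, and the fingers are centred on the lever, in front of the bar. Pushing toward +x, then backing off and up.

Emit:
move_arm --commands '[[[0, 15, 0], 0, 0], [[0, 25, 0], 0, 0], [[0, 32, 0], 0, 0], [[0, 38, 0], 0, 0], [[0, 44, 0], 0, 0], [[0, 49, 0], 0, 0], [[0, 53, 0], 0, 0], [[0, 55, 0], 0, 0], [[0, 55, 0], 0, 0], [[0, 55, 0], 0, 0], [[0, 40, 0], 0, 0], [[0, 15, 0], 0, 0], [[0, 0, 0], 0, 0], [[-30, 0, 0], 0, 0], [[-80, 0, 0], 0, 0], [[-100, 0, 0], 0, 0], [[-100, 0, 0], 0, 0], [[-100, 0, 0], 0, 0]]'

```text
t: 7.35
position: [0.4159, -0.2557, 0.1664]
eef_rot: [-0.51, -0.491, 0.51, -0.489]
contact_force: [0.5, -0.2, -1.0]
opening: 0.0
```

Run:
```python
from plant import telemetry, optics
import cv2,numpy as np
s=telemetry.observe();c=optics.read_camera("wrist");d=optics.read_camera("side")["color"]
a=c["color"];b=cv2.resize(d[150:250,320:445],(500,400))
cv2.imwrite("pics/w4.png",cv2.resize(np.hstack([cv2.resize(a,(640,400)),b]),(800,281))[...,::-1]);print(s["position"],s["contact_force"])
```

```text
[ 0.41589139 -0.25572908  0.16635441] [ 0.49520627 -0.17437879 -1.04774855]
```

View pics/w4.png

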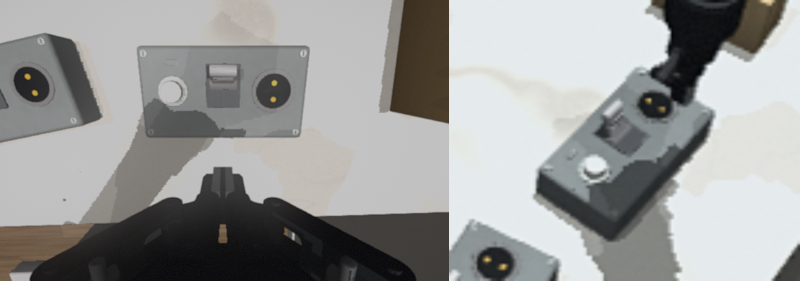

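The lever is leaning to +x again, the button is out, and the arm is clear. I'll do one numeric check of the bar, then hand in.

Run:
```python
from plant import telemetry, optics, close_job
from h import *
d=optics.read_camera("side")["color"];c=load("side");e=c["color"]
def bar(i):
    g=i.astype(int).mean(2)[183:198,372:386];y,x=np.nonzero(g>170);return x.mean()+372,y.mean()+183,len(x)
for i in(e,d):
    b=bar(i);print(b,plane(c,b[:2],.08).round(4))
print(np.abs(d.astype(int)-e).mean(2)[240:400,200:330].max(),telemetry.observe()["contact_force"])
print(close_job())
```

```text
(np.float64(375.5945945945946), np.float64(186.02702702702703), 37) [ 0.5042 -0.2637  0.08  ]
(np.float64(375.5945945945946), np.float64(186.02702702702703), 37) [ 0.5042 -0.2637  0.08  ]
17.666666666666668 [-0.27200842  0.11341095  0.2484777 ]
the job is handed in; nothing more can be done
None
```

The test is done and the job is handed in; `close_job` gave no verdict. I pressed the test button to its stop with closed fingers (6.3 N) and the lever dropped. I then released the button and lifted the lever back to on by pushing its bar toward +x from the -x side. I backed the arm clear at about 7.5 s.

- **Lever and button:** in the side view the lever bar is at exactly the same pixel position as at the start, so the lever is on. The last picture shows the button sprung back out.
- **Contact:** at hand-in the tool force was under 0.5 N, so nothing was being touched.
- **Plain block, mug, carton and jug:** the arm never went near the plain block's lever. I did not re-measure the lever or the three loose objects individually.
- **Disagreement:** the first scene-camera fit lost one end of the block and put its centre about 13 mm off in y. I dropped it and used the side and wrist views, which agreed to within 5 mm.

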